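# Ready the light-curing unit and hold its sprung lid at the mark

### The job

Get the light-curing unit ready for loading: the brown jar and the blue-lidded tub stand on each other's places on its deck, so swap them, each upright on the disc of its own colour. Then lift the unit's sprung lid by its front tab to the green 40 degree mark, never swinging it wide open, and hold it there: it falls shut if let go, so finish while still holding it at the mark. Leave the other things on the bench where they are.

Things in the scene. Friction and masses are not known exactly. Their poses are not given: they have to be found in the camera images.
- curing_unit: Fixed white light-curing unit, turned by up to 0.3 rad. Origin on the bench top under the centre of its square chamber; x axis points from its front (tab side) to its back (hinge side), y to its left, z up. Chamber 170 x 170 mm, 70 mm high, covered by a lid with an orange window, top at z = 95 mm when shut. The low deck with the discs joins it at the left.
- deck_mid (a point): Centre of the flat white deck's top, 12 mm above the bench: 200 mm long (unit's x), 125 mm wide (y). Both discs lie on it, one behind the other, 109 mm apart along the unit's x. The bench to the left of the deck (+y) is bare and level (z = 0) for at least 80 mm beyond the deck's edge.
- green_mark (a point): Outer end of the green 40 degree mark on the fixed grey quadrant plate at the chamber's right side (plate 4 mm thick, reaching 100 mm from the hinge axis, up to 175 mm above the bench; black ticks elsewhere). A red peg on the lid's right edge, 109 mm from the hinge axis, stands right at this end when the lid is open by 40 degrees.
- lid_hinge (a point): Point on the lid's hinge axis, at the middle of the chamber's back edge, 75 mm above the bench and 85 mm behind the unit's origin; its y axis (the unit's y axis) is the hinge axis.
- lid (a joint): Angle of the lid in rad: 0 = shut, grows as the tab goes up; the green mark is at 0.70 (40 degrees), the end stop at 1.3. A spring pulls it shut all the way: the tab needs about 3 to 5 N upward.
- lid_tab (a point): Grip point of the black ribbed tab on the middle of the lid's front edge: 20 mm wide (unit's y), 14 mm thick, 50 mm long. The point lies half-way up the tab, 206 mm ahead of the hinge axis, 34 mm ahead of the chamber's front and, lid shut, 83 mm above the bench; it turns with the lid about the hinge axis. Axes are the lid's: x to the hinge, z normal to the lid.
- pad_brown: Brown disc 72 mm across and 2 mm thick with a thin steel rim, on the deck; the place of the brown jar. Which disc is the front one varies. Origin at the centre of its underside (its top is 2 mm higher, 14 mm above the bench).
- pad_blue: Blue disc 72 mm across and 2 mm thick with a thin steel rim, on the deck; the place of the blue-lidded tub. Origin at the centre of its underside (its top is 2 mm higher, 14 mm above the bench).
- brown_jar_mid (a point): Centre (half-way up, 41 mm above its underside) of the loose brown jar: 82 mm high, body 57 mm across up to 60 mm, above that a cream ribbed cap 37 mm across; about 0.13 kg. z is its axis. It starts on the blue disc.
- blue_tub_mid (a point): Centre (half-way up, 30 mm above its underside) of the loose white tub with a blue lid: 60 mm high, the lid 56 mm across from 48 mm up, below it a body 48 mm across narrowing to 45 mm; about 0.09 kg. z is its axis. It starts on the brown disc.
- clear_box: Small clear plastic box with a lid, 55 x 67 x 44 mm; a bystander at the left of the bench. Origin under its centre.
- paste_jar: Cream jar with a white cap and a blue band, 43 mm across, 72 mm high; a bystander at the left of the bench. Origin under its centre.
Mind the look-alikes: they are no part of the job. Of the things like the part that bears blue_tub_mid, leave any that is yellow; of the rest the larger one is meant.

How it is judged:
By the outcome, as a careful person would: the job done as asked, in the order asked, and still so for the second after the job is handed in, while the arm keeps its last pose, push and grip.
It also fails if it takes over 69 s, if anything falls off the work surface, if the arm or the gripper's body presses on something with over 40 N, if the wrist force passes 120 N, or if a joint passes its speed limit or range.

### The arm

A 6-joint arm with a two-finger parallel gripper is mounted at the origin on a cart in front of the work surface, level with it; the furniture and walls round the work are solid. World frame = base frame: x ahead of the robot, y to its left, z up, the work surface at z = 0. Lengths are in m, angles in rad, forces in N, time in s.
With the tool pointing down it reaches from about 0.35 to 0.775 m from the base axis. Payload 7.3 kg.
Tool frame: the origin (TCP) lies on the front face of the gripper's body, between the roots of the fingers; the fingertips stand 66 mm ahead of it and the grasp point (between the pads) lies 47 mm ahead of it; z points along the fingers, y is the line along which they close (so a half turn about z gives the same grasp; the last joint's range is limited). The gripper opens to 92 mm and grips with 3 to 60 N. Pads are 19 mm wide; open, the fingers measure 130 mm over their backs; the gripper's body (75 mm by 190 mm) begins 47 mm behind the grasp point.
Start: joints at [-1.394, 0.342, 1.524, -0, 1.275, -0.146], TCP at [0.167, -0.498, 0.292] pointing down, gripper open.
Joint ranges: [-2.53, 2.53], [-0.77, 2.02], [0.04, 2.7], [-1, 4.14], [0.28, 2.66], [-3.11, 3.11]. Speed limits (rad/s): [2.57, 2.57, 3.14, 3.14, 3.14, 3.14].

### API

Orientations are given as a unit quaternion [w, x, y, z].
In Python, from bench import r, eyes, spotter gives the robot as it stands.
- The arm moves only by the tool apply_moves, never from a script. Its argument "deltas" is a list of rows, each a list of 7 numbers: the shift along the world's x, y, z in mm, then the turn, a rotation vector about the world's x, y, z in rad, then the finger opening in mm, from 0 to 91.8. A call has 1 to 12 rows; each row shifts and turns the commanded pose from where the row before left it; what a row does not reach is not made up. A row lasts 1/8 s, in which the tool goes at most 62.5 mm and 10.7 degrees, less where a joint would pass 70% of its speed; a pose out of reach is approached as far as the arm can. A call with a gripper value outside its range is refused whole. The fingers move at their own pace and stop on an object; "newtons" is the grip in N (left out, the last holds). Time passes only in rows, so rows that do not move let the fingers close. It gives the time, the measured TCP pose, the force, the opening and the grip force at its end, in the units of the state.
- r.observe(): the state, without advancing time (a new reading comes with each control period).
- eyes.snapshot(name): name is "side" or "top"; returns (picture, depth): 400x640x3 uint8, red, green, blue; 400x640 float32, m along the optical axis (not along the pixel's ray), 0 where there is no reading.
- eyes.camera_model(name): a dict with "fovy" (degrees; the focal length in pixels is half the picture's height over the tangent of half this angle, whatever the lens; pixels are square), "cx", "cy" (the principal point, pixels), "rvec" (rotation vector, rad) and "tvec" (3), from world to camera coordinates, as OpenCV has them. Camera axes: x right, y down, z forward; pixel columns grow to the right and rows downward; lengths in m; the calibration is good to about 2 mm. A picture is of the moment at which its call begins. camera_model takes no time and is no camera call.
- r.close_job(): hands the job in; it is judged then, once.
Trained networks look in the newest picture that a camera, given by its name, has taken for a name from the list of things; names that differ only in an ending like _2 or _b are one class to them, and where a whole thing is asked for, a point or a joint stands for the part that bears it (a point fixed in the world has none). Each returns a list of dicts, best first, with "score" (0 to 1); they miss things now and then, are a little off and sometimes report something else, mostly with a low value. They report only what shows in the picture. A call takes as long as a camera call. They do not tell look-alikes from the thing itself.
- spotter.masks_of(camera, name): "region" (400x640 bool, what is visible of it) and "pixel" ([column, row] in pixels, amid what is visible of it).
The state is a dict: "t": time; "joints": joint angles; "joint_vel": joint speeds; "effort": joint torques, N m; "position": TCP position; "eef_rot": TCP orientation; "wrist_force": force on the tool from outside, world axes, zero at the start; "ft_torque": the same for the moment, N m; "gripper_width": finger opening in m; "grip_force": force on a finger pad.
Only numpy, scipy, OpenCV 4.12 (cv2) and the standard library are available. Lean on these libraries where they do the work, as an engineer would, in place of code of your own. Each camera call takes 0.05 s, during which the arm holds its last target. There are 200 camera calls.

## Working session

There is one attempt and no reset: what is moved stays moved. The work goes in short steps, Python scripts to look and compute and a tool call to move; the robot and the scene stay as the last step left them, time stands still between calls to the robot, and variables do not carry over. Pictures are saved under pics/ and viewed, at most 10 in all, crops included, and the job is handed in when it is done.

Besides the shell and the picture viewer there is one more tool, called after "Request:" in YAML: its name, and indented under it one key for each argument. apply_moves: Moves the arm, as the interface text tells. Its arguments: {"type":"object","properties":{"deltas":{"type":"array"},"newtons":{"type":"number"}},"required":["deltas"]}

```bash
ls; mkdir -p pics; cat > h.py <<'E'
import numpy as np, cv2
from bench import r, eyes, spotter
def cam(n):
    m=eyes.camera_model(n); f=200/np.tan(np.radians(m["fovy"])/2)
    R=cv2.Rodrigues(np.array(m["rvec"],float))[0]; return f,m["cx"],m["cy"],R,np.array(m["tvec"],float)
def cloud(n,d):
    f,cx,cy,R,t=cam(n); v,u=np.mgrid[:400,:640]
    P=np.stack([(u-cx)*d/f,(v-cy)*d/f,d],-1); return (P-t)@R   # world
def proj(n,p):
    f,cx,cy,R,t=cam(n); q=R@np.array(p)+t; return f*q[0]/q[2]+cx, f*q[1]/q[2]+cy
def save(n,img): cv2.imwrite("pics/"+n,img[:,:,::-1])
E
python3 - <<'E'
from h import *
ims=[]
for n in("top","side"):
    im,d=eyes.snapshot(n); np.savez("/tmp/"+n,im=im,d=d); W=cloud(n,d); save(n+"0.png",im)
    print(n,-cam(n)[3].T@cam(n)[4], (d>0).mean())
    for k in("curing_unit","pad_brown","pad_blue","brown_jar_mid","blue_tub_mid","lid_tab","clear_box","paste_jar"):
        for o in spotter.masks_of(n,k)[:4]:
            m=o["region"]&(d>0)
            if m.sum(): print(k,round(o["score"],2),np.round(o["pixel"]),m.sum(),np.round(np.median(W[m],0),3),"z95",np.round(np.percentile(W[m][:,2],95),3))
print(r.observe())
E
```

```text
pics
top [0.42331183 0.22418436 0.92315371] 0.9958359375
pad_brown 0.62 [321. 233.] 281 [0.535 0.218 0.014] z95 0.017
pad_brown 0.34 [319. 272.] 600 [0.446 0.213 0.093] z95 0.098
pad_blue 0.69 [335. 283.] 166 [0.424 0.188 0.014] z95 0.017
brown_jar_mid 0.72 [323. 275.] 620 [0.448 0.213 0.078] z95 0.098
brown_jar_mid 0.72 [375. 230.] 11959 [0.537 0.107 0.089] z95 0.098
blue_tub_mid 0.96 [326. 148.] 579 [0.709 0.21  0.059] z95 0.062
blue_tub_mid 0.65 [316. 218.] 522 [0.554 0.229 0.074] z95 0.076
lid_tab 0.6 [392. 227.] 7387 [0.545 0.075 0.091] z95 0.097
clear_box 0.59 [200. 183.] 824 [0.631 0.482 0.044] z95 0.046
paste_jar 0.8 [190. 220.] 511 [0.535 0.491 0.07 ] z95 0.074
side [0.11407641 1.01635276 0.64261071] 0.9960625
curing_unit 0.83 [369. 209.] 6609 [0.534 0.147 0.087] z95 0.128
pad_brown 0.75 [340. 252.] 214 [0.537 0.244 0.014] z95 0.016
pad_blue 0.68 [394. 261.] 41 [0.419 0.21  0.014] z95 0.016
brown_jar_mid 0.87 [384. 248.] 985 [0.441 0.233 0.064] z95 0.097
blue_tub_mid 0.85 [336. 238.] 736 [0.549 0.247 0.06 ] z95 0.075
blue_tub_mid 0.64 [285. 218.] 560 [0.707 0.225 0.049] z95 
[... 184 characters left out ...]
5 0.046
{'t': 0.9, 'joints': array([-1.39400188e+00,  3.41967734e-01,  1.52408791e+00,  2.88438014e-05,
        1.27539783e+00, -1.46002082e-01]), 'joint_vel': array([-0.00081501, -0.00050313,  0.00224435, -0.0018946 , -0.00056212,
        0.00119795]), 'effort': array([ 7.94146956e-06, -4.31126225e+01, -2.44477683e+01,  7.16858427e-02,
        4.83807572e-02, -5.61150401e-06]), 'position': array([ 0.16657024, -0.49789293,  0.2922615 ]), 'eef_rot': array([6.93731659e-05, 9.87004222e-01, 1.60694310e-01, 1.48673273e-05]), 'wrist_force': array([0.79912181, 0.8165463 , 0.08683927]), 'ft_torque': array([0.03870249, 0.00011796, 0.0564598 ]), 'grip_force': 0.0, 'gripper_width': 0.09136664307777655}
```

```bash
python3 - <<'E'
from h import *
a=np.load("/tmp/top.npz")["im"]; b=np.load("/tmp/side.npz")["im"]
save("c1.png",cv2.resize(a[110:330,170:490],(800,550),interpolation=cv2.INTER_CUBIC))
save("c2.png",cv2.resize(b[130:330,200:500],(800,533),interpolation=cv2.INTER_CUBIC))
E
```

```text
(no output)
```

View pics/c1.png

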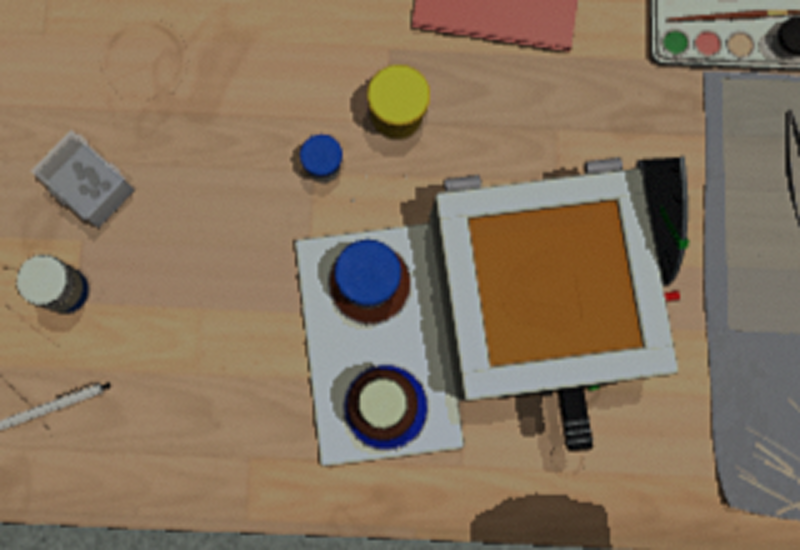

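View pics/c2.png

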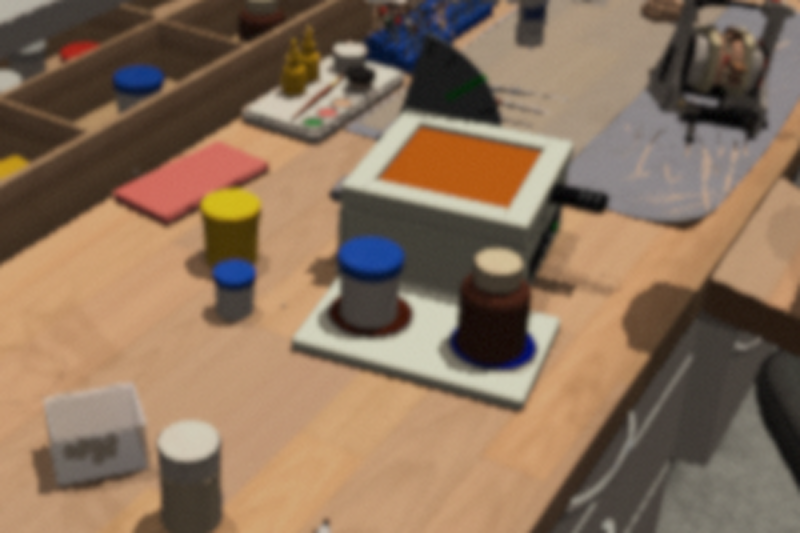

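Top view: the large blue-lidded tub is at px (317,218), on the brown disc. The look-alikes are a small blue tub at (298,172) and a yellow one at (329,149); I choose (317,218). The jar is at (323,272) on the blue disc, the tab at (400,277), and the green mark at about (443,207). The side view agrees.

```bash
python3 - <<'E'
from h import *
z=np.load("/tmp/top.npz"); im=z["im"].astype(int); W=cloud("top",z["d"]); x,y,h=W[...,0],W[...,1],W[...,2]
def rect(m,n):
    m=cv2.morphologyEx(m.astype(np.uint8),cv2.MORPH_OPEN,np.ones((3,3)))>0
    c,s,a=cv2.minAreaRect((W[m][:,:2]*1000).astype(np.float32)); print(n,m.sum(),np.round(c,1),np.round(s,1),round(a,2),np.round(np.median(h[m]),4))
box=(x>.33)&(x<.7)&(y>-.06)&(y<.31)
rect(box&(h>.088)&(h<.102)&(y<.19)&(x>.43),"lid")
rect(box&(h>.008)&(h<.02),"deck")
def circ(m,n):
    m=cv2.morphologyEx(m.astype(np.uint8),cv2.MORPH_OPEN,np.ones((3,3)))>0
    c,rr=cv2.minEnclosingCircle((W[m][:,:2]*1000).astype(np.float32)); print(n,m.sum(),np.round(c,1),round(rr,1),"mean",np.round(W[m].mean(0)*1000,1))
circ(box&(h>.09)&(h<.105)&(y>.19),"cap")
circ(box&(h>.068)&(h<.082)&(y>.18)&(x>.5),"tublid")
R,G,B=im[...,0],im[...,1],im[...,2]
circ(box&(h<.02)&(h>.005)&(B>1.6*R)&(B>60)&(x<.5),"blue")
circ(box&(h<.02)&(h>.005)&(R>1.8*B)&(y>.17)&(y<.27)&(x>.48)&(x<.6)&(R<140),"brown")
tm=box&(h>.06)&(h<.1)&(y<.15)&(x<.452)&(R<90)
rect(tm,"tab")
g=box&(G>1.5*R)&(G>1.5*B)&(G>40); print("green",W[g][:,:].round(3)[:8])
E
```

```text
lid 4480 [533.4  74.4] [205.8 172.5] 9.79 0.0941
deck 3862 [503.4 217.9] [199.7 124.8] 9.82 0.0121
cap 304 [448.1 212.6] 19.4 mean [448.  212.5  95.9]
tublid 544 [555.4 229.3] 27.8 mean [555.  229.4  73.6]
blue 129 [438.4 197.9] 32.6 mean [432.3 188.7  13.8]
brown 190 [551.  225.5] 34.0 mean [535.6 221.5  14.1]
tab 189 [435.6  58. ] [34.  20.6] 10.01 0.0893
green [[ 0.423  0.224  0.923]
 [ 0.579 -0.009  0.142]
 [ 0.579 -0.01   0.143]
 [ 0.58  -0.013  0.14 ]
 [ 0.58  -0.015  0.141]
 [ 0.578 -0.011  0.142]
 [ 0.578 -0.013  0.141]
 [ 0.578 -0.015  0.141]]
```

Request:
apply_moves:
  deltas:
    - [20,40,8,0,0,0.1,91]
    - [25,44,8,0,0,0.12,91]
    - [25,44,8,0,0,0.12,91]
    - [25,44,8,0,0,0.12,91]
    - [25,44,8,0,0,0.12,91]
    - [25,44,0,0,0,0.12,91]
    - [25,44,0,0,0,0.12,91]
    - [25,44,0,0,0,0.12,91]
    - [15,52,0,0,0,0.12,91]
    - [10,55,0,0,0,0.12,91]
    - [10,55,0,0,0,0.12,91]
    - [10,55,0,0,0,0.119,91]

```text
t: 2.4
position: [0.4067, 0.069, 0.3325]
eef_rot: [0.0, 0.643, 0.766, 0.0]
wrist_force: [0.2, -1.1, -0.1]
gripper_width: 0.0913
grip_force: 0.0
```

Request:
apply_moves:
  deltas:
    - [14,48,0,0,0,0,91]
    - [14,48,-20,0,0,0,91]
    - [13,47,-40,0,0,0,91]
    - [0,0,-40,0,0,0,91]
    - [0,0,-40,0,0,0,91]
    - [0,0,-10,0,0,0,91]
    - [0,0,0,0,0,0,91]

```text
t: 3.28
position: [0.4477, 0.2096, 0.183]
eef_rot: [0.0, 0.644, 0.765, 0.0]
wrist_force: [-0.3, 0.1, -0.2]
gripper_width: 0.0911
grip_force: 0.0
```

```bash
python3 - <<'E'
from h import *
s=r.observe(); print(s["position"],s["wrist_force"])
b,_=eyes.snapshot("side"); a,_=eyes.snapshot("top")
save("g1.png",np.hstack([cv2.resize(b[150:310,300:460],(400,400)),cv2.resize(a[170:330,250:410],(400,400))]))
E
```

```text
[0.44774377 0.20963367 0.18299609] [-0.25664631  0.0530711  -0.22986602]
```

View pics/g1.png

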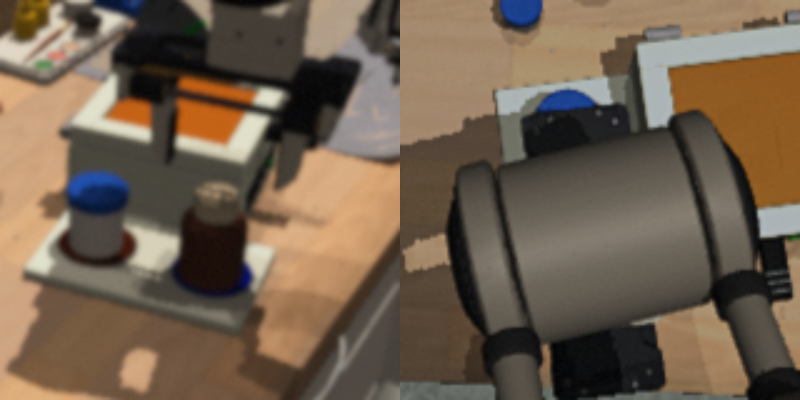

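The fingers are in front of and behind the jar, clear of the tub. Next I lower and grip.

Request:
apply_moves:
  deltas:
    - [0,3,-25,0,0,0,91]
    - [0,0,-25,0,0,0,91]
    - [0,0,-23,0,0,0,91]
    - [0,0,0,0,0,0,50]
    - [0,0,0,0,0,0,50]
    - [0,0,0,0,0,0,50]
    - [0,0,0,0,0,0,50]
    - [0,0,0,0,0,0,50]
  newtons: 15

```text
t: 4.38
position: [0.448, 0.2128, 0.1105]
eef_rot: [0.001, 0.644, 0.765, 0.001]
wrist_force: [0.3, -0.5, 6.5]
gripper_width: 0.0569
grip_force: 15.0
```

Request:
apply_moves:
  deltas:
    - [0,0,15,0,0,0,50]
    - [0,0,20,0,0,0,50]
    - [-6,35,10,0,0,0,50]
    - [-6,36,0,0,0,0,50]
    - [-6,35,0,0,0,0,50]
    - [0,0,-20,0,0,0,50]
    - [0,0,-20,0,0,0,50]
    - [0,0,-13,0,0,0,50]
    - [0,0,-4,0,0,0,50]
    - [0,0,0,0,0,0,50]

```text
t: 5.62
position: [0.4296, 0.3187, 0.0979]
eef_rot: [0.0, 0.644, 0.765, 0.0]
wrist_force: [0.4, 0.3, -0.7]
gripper_width: 0.0566
grip_force: 15.0
```

Request:
apply_moves:
  deltas:
    - [0,0,-1.5,0,0,0,50]
    - [0,0,0,0,0,0,50]
    - [0,0,0,0,0,0,75]
    - [0,0,0,0,0,0,90]
    - [0,0,0,0,0,0,90]
    - [0,0,30,0,0,0,90]
    - [0,0,40,0,0,0,90]
    - [-20,20,50,0,0,0,90]
    - [-40,30,30,0,0,0,90]
    - [-20,40,10,0,0,0,90]
    - [0,40,0,0,0,0,90]

```text
t: 7.0
position: [0.3482, 0.4501, 0.258]
eef_rot: [0.0, 0.644, 0.765, 0.001]
wrist_force: [1.5, -0.2, 0.6]
gripper_width: 0.0899
grip_force: 0.0
```

```bash
cat > look.py <<'E'
from h import *
import sys
im,d=eyes.snapshot("top"); s=r.observe(); print(s["position"],s["t"])
side,ds=eyes.snapshot("side"); np.savez("/tmp/top2",im=im,d=d)
W=cloud("top",d); x,y,h=W[...,0],W[...,1],W[...,2]; I=im.astype(int); R,G,B=I[...,0],I[...,1],I[...,2]
box=(x>.33)&(x<.7)&(y>.15)&(y<.36)
def circ(m,n):
    m=cv2.morphologyEx(m.astype(np.uint8),cv2.MORPH_OPEN,np.ones((3,3)))
    k,l,st,_=cv2.connectedComponentsWithStats(m)
    for i in range(1,k):
        if st[i,4]<40: continue
        q=(W[l==i][:,:2]*1000).astype(np.float32); c,rr=cv2.minEnclosingCircle(q); print(n,st[i,4],np.round(c,1),"r",round(rr,1),"mean",np.round(W[l==i].mean(0)*1000,1))
circ(box&(h>.07)&(h<.102),"top")
circ(box&(h<.02)&(h>.005)&(B>1.6*R)&(B>60),"blue")
circ(box&(h<.02)&(h>.005)&(R>1.8*B)&(y<.27)&(R<140),"brown")
save(sys.argv[1],np.hstack([cv2.resize(side[170:330,280:480],(500,400)),cv2.resize(im[160:320,260:380],(300,400))]))
E
python3 look.py l1.png
```

```text
[0.34841216 0.45394971 0.2571002 ] 7.05
top 577 [567.7 154.9] r 69.9 mean [575.4 159.6  92.9]
top 540 [555.3 229.1] r 27.9 mean [555.  228.9  73.6]
top 307 [428.8 318.1] r 19.3 mean [428.8 317.6  81.6]
blue 857 [447.7 208.4] r 35.7 mean [447.4 208.2  13.8]
brown 182 [549.1 224.3] r 33.6 mean [535.4 220.   13.6]
```

View pics/l1.png

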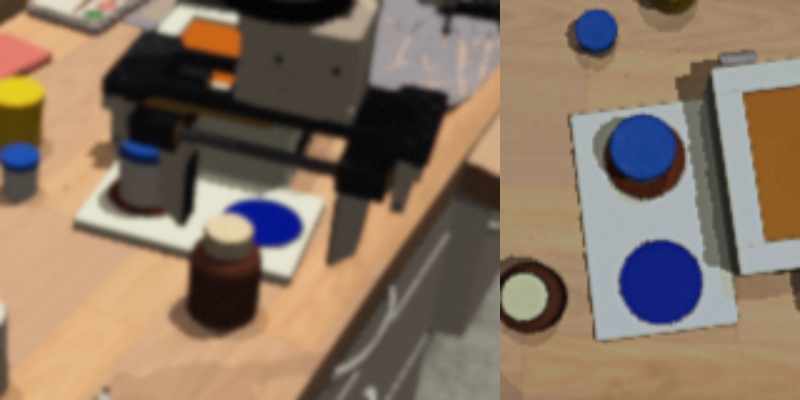

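The jar stands upright on the bench at (429,318) mm, and the blue disc is fully visible at (448,208). Next is the tub.

Request:
apply_moves:
  deltas:
    - [30,-32,0,0,0,0,90]
    - [35,-38,0,0,0,0,90]
    - [35,-38,0,0,0,0,90]
    - [35,-38,0,0,0,0,90]
    - [35,-38,0,0,0,0,90]
    - [35,-38,-15,0,0,0,90]
    - [2,-3,-40,0,0,0,90]
    - [0,0,-40,0,0,0,90]
    - [0,0,-20,0,0,0,90]
    - [0,0,0,0,0,0,90]

```text
t: 8.35
position: [0.5553, 0.2226, 0.1393]
eef_rot: [-0.001, 0.644, 0.765, -0.002]
wrist_force: [0.6, -0.4, -0.5]
gripper_width: 0.0902
grip_force: 0.0
```

Request:
apply_moves:
  deltas:
    - [0,6,-14,0,0,0,90]
    - [0,0,-13,0,0,0,90]
    - [0,0,0,0,0,0,80]

```text
t: 8.72
position: [0.5558, 0.2297, 0.1131]
eef_rot: [-0.001, 0.644, 0.765, -0.001]
wrist_force: [0.3, -0.1, 0.7]
gripper_width: 0.0838
grip_force: 0.0
```

Request:
apply_moves:
  deltas:
    - [0,0,0,0,0,0,50]
    - [0,0,0,0,0,0,50]
    - [0,0,0,0,0,0,50]
    - [0,0,0,0,0,0,50]
  newtons: 12

```text
t: 9.22
position: [0.5566, 0.2297, 0.1145]
eef_rot: [0.0, 0.644, 0.765, 0.0]
wrist_force: [-0.0, 0.6, 1.6]
gripper_width: 0.0551
grip_force: 12.0
```

Request:
apply_moves:
  deltas:
    - [0,0,15,0,0,0,50]
    - [0,0,15,0,0,0,50]
    - [-30,-6,0,0,0,0,50]
    - [-40,-7,0,0,0,0,50]
    - [-39,-8,0,0,0,0,50]
    - [0,0,0,0,0,0,50]
    - [0,0,-14,0,0,0,50]
    - [0,0,-12,0,0,0,50]
    - [0,0,0,0,0,0,50]

```text
t: 10.35
position: [0.4473, 0.2085, 0.1165]
eef_rot: [-0.001, 0.644, 0.765, -0.001]
wrist_force: [-0.6, -0.3, -1.1]
gripper_width: 0.0558
grip_force: 12.0
```

Request:
apply_moves:
  deltas:
    - [0,0,-2,0,0,0,50]
    - [0,0,-1,0,0,0,50]
    - [0,0,0,0,0,0,50]

```text
t: 10.72
position: [0.4476, 0.2087, 0.1152]
eef_rot: [0.0, 0.644, 0.765, 0.0]
wrist_force: [0.3, -0.2, -1.1]
gripper_width: 0.0552
grip_force: 12.0
```

Request:
apply_moves:
  deltas:
    - [0,0,-1,0,0,0,50]
    - [0,0,0,0,0,0,50]

```text
t: 10.98
position: [0.4476, 0.2087, 0.1145]
eef_rot: [0.0, 0.644, 0.765, 0.0]
wrist_force: [-0.8, 1.1, 1.8]
gripper_width: 0.0552
grip_force: 12.0
```

Request:
apply_moves:
  deltas:
    - [0,0,-0.8,0,0,0,50]
    - [0,0,0,0,0,0,50]

```text
t: 11.22
position: [0.4476, 0.2088, 0.1144]
eef_rot: [0.0, 0.644, 0.765, 0.0]
wrist_force: [-2.8, -0.8, 11.5]
gripper_width: 0.0556
grip_force: 12.0
```

Request:
apply_moves:
  deltas:
    - [0,0,0.8,0,0,0,50]
    - [0,0,0,0,0,0,75]
    - [0,0,0,0,0,0,90]
    - [0,0,0,0,0,0,90]
    - [0,0,25,0,0,0,90]
    - [0,0,40,0,0,0,90]
    - [-7,36,0,0,0,0,90]
    - [-6,37,0,0,0,0,90]
    - [-6,36,0,0,0,0,90]
    - [0,0,-30,0,0,0,90]
    - [0,0,-20,0,0,0,90]
    - [0,0,0,0,0,0,90]

```text
t: 12.72
position: [0.4276, 0.3173, 0.1277]
eef_rot: [-0.001, 0.644, 0.765, -0.002]
wrist_force: [0.2, 0.2, 1.0]
gripper_width: 0.0899
grip_force: 0.0
```

```bash
python3 look.py l2.png
```

```text
[0.42826082 0.317608   0.12882464] 12.775
top 586 [562.9 155.8] r 75.1 mean [573.1 159.3  92.8]
top 580 [446.4 208.5] r 27.7 mean [446.4 208.6  73.7]
brown 762 [555.3 226.8] r 34.7 mean [555.  226.7  13.8]
```

Request:
apply_moves:
  deltas:
    - [0,0,-16,0,0,0,90]
    - [0,0,-15,0,0,0,90]
    - [0,0,0,0,0,0,50]
    - [0,0,0,0,0,0,50]
    - [0,0,0,0,0,0,50]
    - [0,0,0,0,0,0,50]
    - [0,0,0,0,0,0,50]
  newtons: 15

```text
t: 13.7
position: [0.4287, 0.3178, 0.0985]
eef_rot: [0.0, 0.644, 0.765, 0.001]
wrist_force: [0.4, -0.5, 1.9]
gripper_width: 0.0568
grip_force: 15.0
```

Request:
apply_moves:
  deltas:
    - [0,0,15,0,0,0,50]
    - [0,0,25,0,0,0,50]
    - [35,6,10,0,0,0,50]
    - [36,6,0,0,0,0,50]
    - [36,6,0,0,0,0,50]
    - [6,-36,0,0,0,0,50]
    - [7,-37,0,0,0,0,50]
    - [6,-36,0,0,0,0,50]
    - [0,0,0,0,0,0,50]
    - [0,0,-20,0,0,0,50]
    - [0,0,-10,0,0,0,50]
    - [0,0,0,0,0,0,50]

```text
t: 15.2
position: [0.5539, 0.2272, 0.1176]
eef_rot: [-0.0, 0.644, 0.765, -0.001]
wrist_force: [0.5, -0.4, -1.1]
gripper_width: 0.0566
grip_force: 15.0
```

Request:
apply_moves:
  deltas:
    - [1,0,-3,0,0,0,50]
    - [0,0,-1,0,0,0,50]
    - [0,0,0,0,0,0,50]

```text
t: 15.58
position: [0.5555, 0.2268, 0.1143]
eef_rot: [0.0, 0.644, 0.765, 0.0]
wrist_force: [-0.5, -0.2, -0.3]
gripper_width: 0.0567
grip_force: 15.0
```

Request:
apply_moves:
  deltas:
    - [0,0,-1,0,0,0,50]
    - [0,0,0,0,0,0,50]

```text
t: 15.82
position: [0.5554, 0.2267, 0.1131]
eef_rot: [0.0, 0.644, 0.765, 0.0]
wrist_force: [0.2, -0.5, -0.8]
gripper_width: 0.0565
grip_force: 15.0
```

Request:
apply_moves:
  deltas:
    - [0,0,-0.8,0,0,0,50]
    - [0,0,0,0,0,0,50]

```text
t: 16.08
position: [0.5555, 0.2267, 0.1125]
eef_rot: [0.0, 0.644, 0.765, 0.0]
wrist_force: [-0.7, -0.7, 0.9]
gripper_width: 0.0567
grip_force: 15.0
```

Request:
apply_moves:
  deltas:
    - [0,0,0.5,0,0,0,75]
    - [0,0,0,0,0,0,90]
    - [0,0,0,0,0,0,90]
    - [0,0,25,0,0,0,90]
    - [0,0,40,0,0,0,90]
    - [0,0,50,0,0,0,90]
    - [-20,-20,50,0,0,-0.12,90]
    - [-30,-40,20,0,0,-0.15,80]
    - [-30,-40,0,0,0,-0.15,70]
    - [-30,-40,0,0,0,-0.15,60]
    - [-30,-40,0,0,0,-0.15,50]
    - [-20,-30,0,0,0,-0.15,50]

```text
t: 17.58
position: [0.3941, 0.0156, 0.298]
eef_rot: [0.0, 0.908, 0.42, 0.0]
wrist_force: [0.6, -0.3, 0.7]
gripper_width: 0.0506
grip_force: 0.0
```

Request:
apply_moves:
  deltas:
    - [-10,-35,0,0,0,-0.17,50]
    - [-10,-40,0,0,0,-0.17,50]
    - [0,-40,0,0,0,-0.17,50]
    - [0,-40,0,0,0,-0.19,50]
    - [0,-30,0,0,0,0,50]
    - [0,-30,0,0,0,0,50]
    - [0,0,0,0,0,0,50]

```text
t: 18.45
position: [0.3754, -0.1998, 0.2977]
eef_rot: [0.0, 0.996, 0.086, 0.0]
wrist_force: [0.4, 0.3, -0.8]
gripper_width: 0.0501
grip_force: 0.0
```

```bash
python3 look.py l3.png; python3 - <<'E'
from h import *
z=np.load("/tmp/top2.npz"); im=z["im"].astype(int); W=cloud("top",z["d"]); x,y,h=W[...,0],W[...,1],W[...,2]
o=np.array([435.6,58.])/1000; a=.171; ex=np.array([np.cos(a),np.sin(a)]); ey=np.array([-ex[1],ex[0]])
z0=np.load("/tmp/top.npz"); im=z0["im"].astype(int); W=cloud("top",z0["d"]); h=W[...,2]
dm=np.array([.5034,.2179]); U=(W[...,:2]-dm)@ex; V=(W[...,:2]-dm)@ey   # unit axes about the deck's middle
for v in(-170,-175,-180,-115,-210): # rows along x over the lid
    m=(abs(V*1000-v)<3)&(h>.088)&(h<.1); print("lid x range at y",v,np.percentile(U[m]*1000,[1,99]).round(1))
m=(h>.08)&(h<.1)&(U<-.09)&(V<-.1); print("tab",m.sum(),np.percentile(U[m]*1000,[0,50,100]).round(1),np.percentile(V[m]*1000,[2,50,98]).round(1),np.median(h[m]))
m=(h>.088)&(h<.1)&(abs(U)<.03)&(V<-.05)&(V>-.25);print("lid y",np.percentile(V[m]*1000,[1,99]))
print(r.observe()["eef_rot"])
E
```

```text
[ 0.37523345 -0.19865904  0.29765086] 18.5
top 595 [562.8 154.7] r 74.7 mean [573.1 159.4  92.7]
top 546 [554.4 226.9] r 28.4 mean [552.  227.   85.4]
top 596 [446.6 208.1] r 27.7 mean [446.5 208.1  73.7]
lid x range at y -170 [-60.4 106.3]
lid x range at y -175 [-60.5 105.6]
lid x range at y -180 [-60.9 105.7]
lid x range at y -115 [-60.6 106.6]
lid x range at y -210 [-59.7 104.6]
tab 768 [-211.2 -153.8  -90.1] [-551.6 -491.1 -137.6] 0.09098778988243766
lid y [-232.65267106  -61.34983473]
[-2.90470869e-04  9.96236629e-01  8.66745257e-02 -1.43254399e-04]
```

View pics/l3.png

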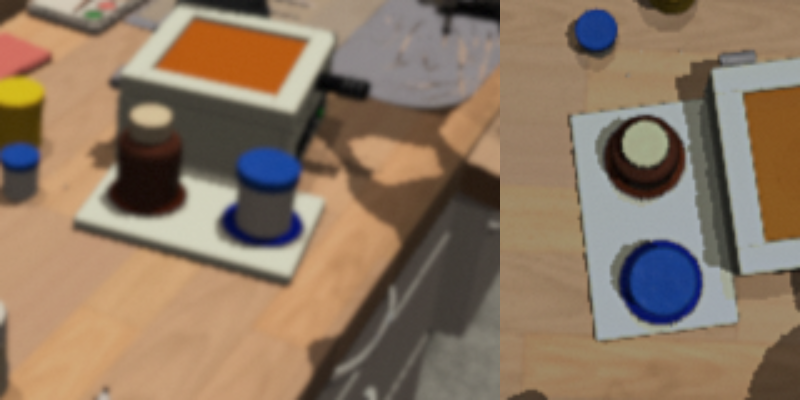

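Both vessels stand on their own discs: the jar at (554,227) mm and the tub at (447,208) mm. Next I tilt the tool forward and approach the tab.

Request:
apply_moves:
  deltas:
    - [5,40,0,0,0,0,50]
    - [5,45,0,0,0,0,50]
    - [5,45,0,0,0,0,50]
    - [5,45,-10,0.015,-0.086,0,50]
    - [5,45,-20,0.015,-0.086,0,50]
    - [5,31,-20,0.015,-0.086,0,50]
    - [0,0,-20,0.015,-0.086,0,50]
    - [0,0,-20,0,0,0,50]
    - [0,0,0,0,0,0,50]

```text
t: 19.68
position: [0.4041, 0.0537, 0.207]
eef_rot: [-0.015, 0.981, 0.086, 0.172]
wrist_force: [0.0, -0.1, -0.3]
gripper_width: 0.0502
grip_force: 0.0
```

Request:
apply_moves:
  deltas:
    - [0,0,-20,0,0,0,50]
    - [4,0,-25,0,0,0,50]
    - [5,0.5,-20,0,0,0,50]
    - [4,0,-15,0,0,0,50]
    - [0,0,0,0,0,0,50]

```text
t: 20.3
position: [0.4191, 0.0534, 0.1291]
eef_rot: [-0.015, 0.981, 0.086, 0.172]
wrist_force: [-0.4, -0.2, 0.4]
gripper_width: 0.0503
grip_force: 0.0
```

```bash
python3 - <<'E'
from h import *
s=r.observe(); print(s["position"],s["wrist_force"],s["joints"])
b,d=eyes.snapshot("side"); save("g2.png",cv2.resize(b[110:290,330:530],(800,600)[:1]+(600,) if 0 else (660,594)))
print(proj("side",[.4335,.057,.083]))
E
```

```text
[0.41913453 0.05337186 0.12905683] [-0.40457151 -0.24457503  0.44793874] [-0.11511394  0.30399137  2.23634155  0.3565974   0.28464428  0.95414247]
(np.float64(421.1187446682133), np.float64(205.09467980970007))
```

View pics/g2.png

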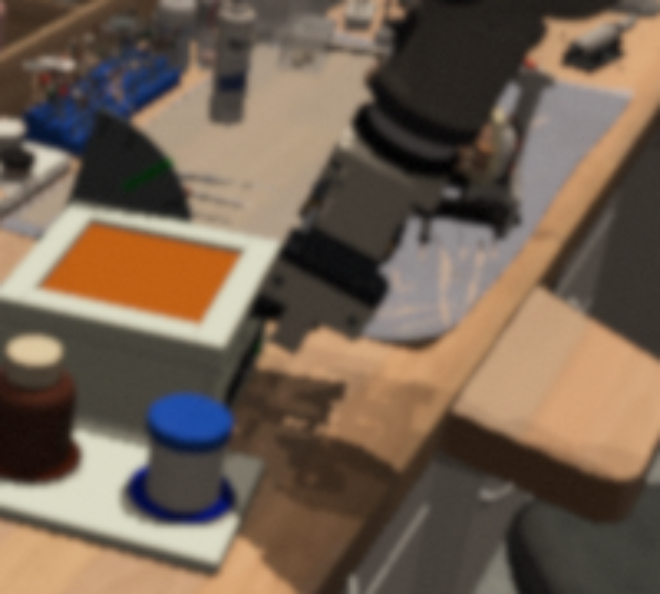

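The tool is level with the tab and the fingers straddle it. I close and lift the lid along its arc.

Request:
apply_moves:
  deltas:
    - [0,0,0,0,0,0,10]
    - [0,0,0,0,0,0,10]
    - [0,0,0,0,0,0,10]
    - [0,0,0,0,0,0,10]
    - [0,0,0,0,0,0,10]
  newtons: 35

```text
t: 20.98
position: [0.4186, 0.055, 0.1293]
eef_rot: [-0.017, 0.981, 0.086, 0.172]
wrist_force: [3.6, 22.7, 1.3]
gripper_width: 0.0195
grip_force: 35.0
```

Request:
apply_moves:
  deltas:
    - [-0.2,1.6,0,0,0,0,10]
    - [0,0,0,0,0,0,10]

```text
t: 21.22
position: [0.4185, 0.0553, 0.1292]
eef_rot: [-0.016, 0.981, 0.086, 0.172]
wrist_force: [0.1, 9.0, 2.2]
gripper_width: 0.0198
grip_force: 35.0
```

Request:
apply_moves:
  deltas:
    - [4.2,0.7,15.4,-0.0119,0.069,0,10]
    - [5.3,0.9,15.1,-0.0119,0.069,0,10]
    - [6.3,1.1,14.6,-0.0119,0.069,0,10]
    - [0,0,0,0,0,0,10]

```text
t: 21.72
position: [0.4344, 0.0581, 0.1744]
eef_rot: [-0.007, 0.994, 0.087, 0.068]
wrist_force: [1.0, 4.7, -4.2]
gripper_width: 0.0197
grip_force: 35.0
```

Request:
apply_moves:
  deltas:
    - [7.3,1.3,14.2,-0.0119,0.069,0,10]
    - [8.3,1.4,13.6,-0.0119,0.069,0,10]
    - [9.2,1.6,13.0,-0.0119,0.069,0,10]
    - [10.0,1.7,12.3,-0.0119,0.069,0,10]
    - [10.9,1.9,11.6,-0.0119,0.069,0,10]
    - [11.6,2.0,10.7,-0.0119,0.069,0,10]
    - [0,0,0,0,0,0,10]

```text
t: 22.6
position: [0.4915, 0.0679, 0.249]
eef_rot: [0.01, 0.986, 0.086, -0.142]
wrist_force: [-3.9, 4.5, -2.5]
gripper_width: 0.0198
grip_force: 35.0
```

Request:
apply_moves:
  deltas:
    - [12.4,2.1,9.9,-0.0119,0.069,0,10]
    - [0,0,0,0,0,0,10]
    - [0,0,0,0,0,0,10]

```text
t: 22.98
position: [0.5034, 0.07, 0.2586]
eef_rot: [0.013, 0.981, 0.086, -0.176]
wrist_force: [-3.3, 5.0, -4.3]
gripper_width: 0.0198
grip_force: 35.0
```

```bash
python3 - <<'E'
from h import *
s=r.observe(); p,q=s["position"],s["eef_rot"]; print(p,q,s["wrist_force"])
from scipy.spatial.transform import Rotation as Ro
Z=Ro.from_quat(np.r_[q[1:],q[0]]).as_matrix()[:,2]; ex=np.array([.985,.17,0]); print("tool tilt",np.arctan2(Z@ex,-Z[2]))
g=p+.047*Z; 
H=np.array([.4337,.0573,0])+.206*ex; v=g-H; print("lid angle by grasp pt",np.arctan2(g[2]-.075,-(v@ex))-np.arctan2(.010,.206), np.hypot(v@ex,g[2]-.075))
for n in("top","side"):
    im,d=eyes.snapshot(n); W=cloud(n,d); I=im.astype(int); R,G,B=I[...,0],I[...,1],I[...,2]
    U=(W-H)@ex; V=(W-H)@np.array([-.17,.985,0]); h=W[...,2]; near=(V<-.07)&(V>-.13)&(U<.02)&(U>-.25)&(h>.05)
    for k,m in(("red",near&(R>2*G)&(R>2*B)&(R>80)),("green",near&(G>1.5*R)&(G>1.5*B)&(G>40))):
        if m.sum(): print(n,k,m.sum(),"ang",np.percentile(np.arctan2(h[m]-.075,-U[m]),[5,50,95]).round(3),"rad",np.percentile(np.hypot(U[m],h[m]-.075),[5,50,95]).round(3))
    L=(V<.08)&(V>-.08)&(U>-.165)&(U<-.03)&(h>.09)&(h<.23)&(R>G+25)&(G>B)
    if L.sum()>30: c=np.polyfit(-U[L],h[L],1); print(n,"lid window slope ang",L.sum(),np.arctan(c[0]).round(3))
    im_c=im[110:310,290:490]; save("f_%s.png"%n,cv2.resize(im_c,(600,600)))
E
```

```text
[0.50340603 0.06995074 0.25860332] [ 0.01311121  0.98054927  0.08560809 -0.17613199] [-3.31540642  4.98383271 -4.25156629]
tool tilt -0.3549439866244627
lid angle by grasp pt 0.6963258583407164 0.20585087858588993
top lid window slope ang 471 0.691
side lid window slope ang 304 0.717
```

View pics/f_side.png

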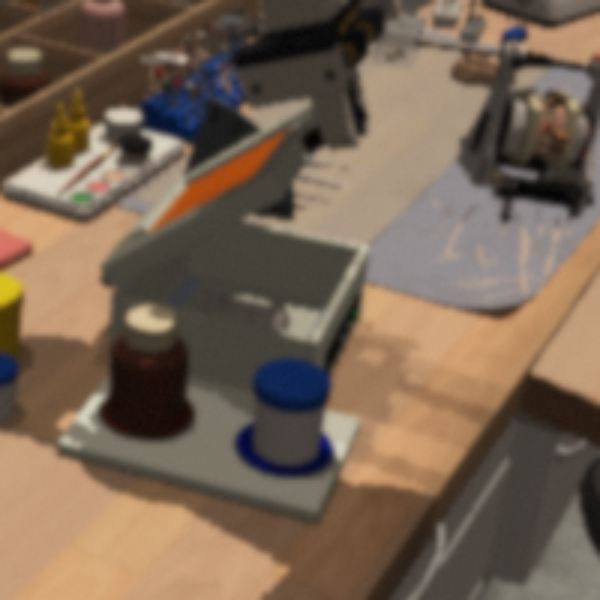

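The lid is held open at the mark: the grasp point gives 0.696 rad, the window slopes give 0.69 and 0.72, and the tool turn gives 0.70. In the side view both vessels stand on their own discs. I hand the job in now, still holding the lid.

Request:
apply_moves:
  deltas:
    - [0,0,0,0,0,0,10]
    - [0,0,0,0,0,0,10]

```text
t: 23.32
position: [0.5034, 0.07, 0.2586]
eef_rot: [0.013, 0.981, 0.086, -0.176]
wrist_force: [-3.1, 5.0, -3.4]
gripper_width: 0.0193
grip_force: 35.0
```

```bash
python3 -c "
from bench import r
print(r.observe()['position'],r.close_job())"
```

```text
the job is handed in; nothing more can be done
[0.50337706 0.06998637 0.25862203] None
```

The jar and tub are swapped, each upright on its own disc, and I handed the job in at about 23 s still holding the lid at about 0.70 rad (measured, as the peg at the green mark was hidden from the cameras).

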